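# Wedge a steel section tight in a clamping fixture

### The arm

A 6-joint arm with a two-finger parallel gripper is mounted at the origin on a cart in front of the work surface, level with it; the furniture and walls round the work are solid. World frame = base frame: x ahead of the robot, y to its left, z up, the work surface at z = 0. Lengths are in mm, angles in degrees, forces in N, time in s.
With the tool pointing down it reaches from about 300 to 850 mm from the base axis. Payload 4.2 kg.
Tool frame: the origin (TCP) lies midway between the tips of the shut fingers; the grasp point (between the pads) lies 19 mm behind it; z points along the fingers, y is the line along which they close (so a half turn about z gives the same grasp; the last joint's range is limited). The gripper opens to 91 mm and grips with 3 to 60 N. Pads are 32 mm wide; open, the fingers measure 118 mm over their backs; the gripper's body (76 mm by 178 mm) begins 60 mm behind the grasp point.
Start: joints at [70.646, 18.312, 89.639, -0, 72.044, -1.146], TCP at [179.677, 546.223, 213.976] pointing down, gripper open.
Joint ranges: [-177.97, 177.97], [-48.28, 115.42], [12.27, 149.76], [-77.06, 257.06], [2.81, 150.46], [-146.56, 146.56]. Speed limits (degrees/s): [147.25, 147.25, 180, 180, 180, 180].

### API

Orientations are given as [roll, pitch, yaw] about the fixed x, y, z axes, in that order (R = Rz(yaw) Ry(pitch) Rx(roll)).
In Python, from workcell import env gives the robot as it stands.
- The arm moves only by the shell command python3 -m jog 'ROWS' [FORCE]. ROWS is a JSON object of lists of equal length, an entry for each row: "jaw": the finger opening in mm, from 0 to 91.2; "slide": the shift along the tool's x, y, z in units of 30 mm (1.0 is 30 mm), a list of three; "spin": the turn about the tool's z in units of 8 degrees (1.0 is 8 degrees). In form: {"jaw": [jaw, ...], "slide": [[dx, dy, dz], ...], "spin": [spin, ...]}. A call has 1 to 10 rows; each row shifts and turns the commanded pose from where the row before left it, along the tool's axes as they then stand; what a row does not reach is not made up. A row lasts 1/10 s, in which the tool goes at most 50 mm and 8.59 degrees, less where a joint would pass 70% of its speed; a pose out of reach is approached as far as the arm can. A call is refused whole if a number of a shift passes 1 or a number of a turn 1, either way. A call with a gripper value outside its range is refused whole. The fingers move at their own pace and stop on an object; FORCE is the grip in N (left out, the last holds). Time passes only in rows, so rows that do not move let the fingers close. It gives the time, the measured TCP pose, the force, the opening and the grip force at its end, in the units of the state.
- env.state(): the state, without advancing time (a new reading comes with each control period).
- env.grab_frame(name): name is "side" or "top" or "wrist"; returns the picture (400x640x3 uint8, red, green, blue); there is no depth.
- env.camera_model(name): a dict with "fx", "fy", "cx", "cy" (pixels), "camera_from_world" (4x4, takes a point from world to camera coordinates). Camera axes: x right, y up, looking along -z (the intrinsics and any distortion apply to the point x, -y, -z); pixel columns grow to the right and rows downward; lengths in mm; the calibration is good to about 2 mm. The wrist camera is an equidistant fisheye: a pixel r from the principal point sees the ray r / f radians off the axis. A picture is of the moment at which its call begins: read the wrist's pose just before it. camera_model takes no time and is no camera call; for the wrist camera it gives the pose at the moment of the call.
- env.job_done(): hands the job in; it is judged then, once.
The state is a dict: "time_s": time; "qpos": joint angles; "qvel": joint speeds; "effort": joint torques, N m; "ee_pos": TCP position; "ee_rot": TCP orientation; "force": force on the tool from outside, world axes, zero at the start; "torque": the same for the moment, N m; "gripper_width": finger opening in mm; "gripper_force": force on a finger pad.
Only numpy, scipy, OpenCV 4.12 (cv2) and the standard library are available. Lean on these libraries where they do the work, as an engineer would, in place of code of your own. Each camera call takes 0.05 s, during which the arm holds its last target. There are 200 camera calls.

### The job

Clamp the black square steel section in the blue wedge fixture: stand the loose steel wedge in the slot by its yellow tab, thin end first, and let go of it. Then take the hammer and drive the wedge in with at least three separate light taps of its flat face on the thick end, drawing the head back a centimetre or two after each, until the wedge goes no further and the section is held tight; use no hard blow and do not press the wedge home by hand. Finally lay the hammer down on the bench well clear of the fixture, and leave the other things alone.

Things in the scene. Friction and masses are not known exactly. Their poses are not given: they have to be found in the camera images.
- fixture: Clamping fixture bolted to the bench; origin on the bench under its dark bed plate (x -100..100, y -55..75 mm, top z 8), with a tongue (x 31..95, y down to -116) that carries the wedge. Blue rail at x 75..95, y -50..50, top z 38. Toward -x follow slot, jaw, section and blue fence (near x -38, 60 high). The wedge is driven along +y. The steel is greased (friction about 0.3).
- slot_mouth (a point): Point on the bed's top at the wide (-y) end of the slot, 10 mm to -x of the rail's straight face; axes as the fixture's. The slot runs along y, is open above and narrows toward +y by 1 mm in 7. The fence differs by +-3 mm from start to start and is not reported, so the wedge comes to its stop at places up to 42 mm apart: feel for it.
- jaw: Aluminium jaw, 100 mm long (y), top 38 mm above the bench, sliding along the fixture's -x (1 N friction, no spring). Its origin is at fixture (-q, 0, 9 mm); q is 0..3 mm at the start, 16 at most. The slot is q + 20.6 mm wide at its mouth. Its flat front (fixture x = 36 mm - q) pushes the section to the fence; tight at q about 6 to 13 mm.
- wedge: Loose steel wedge, 0.25 kg, 32 mm high; origin on its underside below the middle of its yellow grip tab (x -6..6, y -20..20, z 32..62 mm). Thin end at y 95 (14 mm thick), thick end at y -47 (31 mm). The straight face at x +10 runs on the rail, the other tapers 1 in 7 like the jaw. In the slot its axes are parallel to the fixture's and its origin at fixture x +65 mm. It stays where driven.
- wedge_butt (a point): Centre of the wedge's thick end face (31 mm wide, 32 mm high), 16 mm above its underside, where the hammer strikes; the face looks to the wedge's -y. Strike 5 to 10 mm above its centre: the head must clear the tongue. Loose, it moves at a few N; once all meet the fence the push climbs steeply. A push of 12 to 20 N there leaves it properly tight; 30 N is a hard blow.
- wedge_tip (a point): Underside of the wedge's thin end, in the middle of its 14 mm thickness.
- section: Black square steel tube offcut, 66 x 65 x 110 mm, about 0.6 kg, standing loose on the bed plate between jaw and fence. Origin at the centre of its underside.
- hammer: Ball-pein hammer, 0.66 kg, 306 mm long, 31 mm thick, lying on its side; origin on its underside at mid length. The ash handle runs along y, its middle at x -1.5; a flat-sided black rubber guard, 24 mm wide, sheathes it at y 60..116: hold it there, at y 90, where it balances, firmly (100 N). Head at y 122..153, along x: flat face at x -46 mm, ball at x +46. Axes 15.5 mm above the underside.
- hammer_face (a point): Centre of the hammer's flat striking face (31 mm across), which looks to the hammer's -x.
- spanner: Small bright combination spanner, 164 x 23 x 5 mm, lying loose on the bench: bystander. Origin at its underside.

How it is judged (in metres and radians):
On the way, in this order (a step that is already met when the one before it is completed fails the run):
1. the wedge stands flat in the slot, its thin end at least 10 mm past the mouth, let go of and not yet tight (y of wedge_tip in the frame of slot_mouth above 0.01 m and z of wedge_tip in the frame of slot_mouth between -0.004 and 0.004 m and x of wedge_tip in the frame of slot_mouth between -0.012 and 0.008 m and angle between wedge's own z axis and vertical below 0.1 rad and angle between the y axis of wedge and the y axis of fixture, either way round below 0.12 rad and contact force between each of the fingers, hammer and wedge below 0.1 N and contact force between jaw and section below 8 N), for 0.2 s.
2. a first tap of the hammer's flat face on the thick end of the wedge (contact force between hammer and wedge above 4 N and distance between hammer_face and wedge_butt below 0.025 m).
3. the hammer is drawn back (contact force between hammer and wedge below 0.1 N and distance between hammer_face and wedge_butt above 0.01 m).
4. a second tap (all of step 2).
5. the hammer is drawn back again (all of step 3).
6. a third or later tap, with the section tight (over 10 N between jaw and section) (all of step 4 and contact force between jaw and section above 10 N).
At the end, for the whole second after the job is handed in: Wedge flat in the slot (4 mm, 0.12 rad), untouched and at rest; jaw and section press on each other with over 10 N; section upright; hammer at rest on its side on the bench, off the fixture, its face over 100 mm from the wedge's thick end (y of wedge_tip in the frame of slot_mouth above 0.01 m and z of wedge_tip in the frame of slot_mouth between -0.004 and 0.004 m and x of wedge_tip in the frame of slot_mouth between -0.012 and 0.008 m and angle between wedge's own z axis and vertical below 0.1 rad and angle between the y axis of wedge and the y axis of fixture, either way round below 0.12 rad and contact force between jaw and section above 10 N and contact force between wedge and jaw above 8 N and angle between section's own z axis and vertical below 0.08 rad and linear speed of wedge below 0.01 m/s and height (world z) of hammer between -0.006 and 0.01 m and angle between hammer's own z axis and vertical below 0.12 rad and linear speed of hammer below 0.02 m/s and distance between hammer_face and wedge_butt above 0.1 m and contact force between hammer and fixture below 0.1 N).
It fails at once if a hard blow: more than 30 N between hammer and wedge (contact force between hammer and wedge above 30 N).
It fails at once if the wedge pressed home by hand: fingers push on it while the section is already loaded (contact force between the fingers and wedge above 2 N and contact force between jaw and section above 8 N).
It fails at once if the section tipped (angle between section's own z axis and vertical above 0.2 rad).
It fails at once if the loose spanner moved more than 30 mm (distance of spanner from where it was at the start of the episode above 0.03 m).
It also fails if it takes over 58 s, if anything falls off the work surface, if the arm or the gripper's body presses on something with over 40 N, if the wrist force passes 120 N, or if a joint passes its speed limit or range.

## Working session

There is one attempt and no reset: what is moved stays moved. The work goes in short steps, Python scripts to look and compute and a shell command to move; the robot and the scene stay as the last step left them, time stands still between calls to the robot, and variables do not carry over. Pictures are saved under pics/ and viewed, at most 10 in all, crops included, and the job is handed in when it is done.

```bash
mkdir -p pics; ls; cat > h.py <<'E'
from workcell import env
import numpy as np, cv2
def snap(n,f):
    m=env.camera_model(n); im=env.grab_frame(n)
    cv2.imwrite(f'pics/{f}.png',cv2.cvtColor(im,cv2.COLOR_RGB2BGR)); np.save(f'pics/{f}.npy',m['camera_from_world']); return m
def K(n):
    return env.camera_model(n)
def p2w(n,uv,z,T=None):
    "pixel -> world at height z"
    m=env.camera_model(n); T=np.array(m['camera_from_world']) if T is None else T
    x=(uv[0]-m['cx'])/m['fx']; y=(uv[1]-m['cy'])/m['fy']
    if n=='wrist':
        r=np.hypot(x,y); s=np.tan(r)/r if r>1e-9 else 1; x*=s;y*=s
    d=T[:3,:3].T@np.array([x,-y,-1]); c=-T[:3,:3].T@T[:3,3]
    return c+d*(z-c[2])/d[2]
def w2p(n,P,T=None):
    m=env.camera_model(n); T=np.array(m['camera_from_world']) if T is None else T
    q=T[:3,:3]@np.array(P,float)+T[:3,3]; x=q[0]/-q[2]; y=-q[1]/-q[2]
    if n=='wrist':
        r=np.hypot(x,y); s=np.arctan(r)/r; x*=s;y*=s
    return np.array([m['cx']+m['fx']*x,m['cy']+m['fy']*y])
E
python3 - <<'E'
from h import *
for n in('top','side'):
    m=snap(n,n+'0'); print({k:(v if k!='camera_from_world' else np.round(v,3).tolist()) for k,v in m.items()})
print(env.state())
E
```

```text
pics
{'fx': 449.5467259626359, 'fy': 449.5467259626359, 'cx': 318.7778666513239, 'cy': 196.43262200169727, 'camera_from_world': [[0.013, -1.0, 0.012, -10.266], [0.999, 0.013, 0.05, -492.616], [-0.05, 0.011, 0.999, -1342.324], [0.0, 0.0, 0.0, 1.0]]}
{'fx': 403.4641721376165, 'fy': 403.4641721376165, 'cx': 322.20848420945936, 'cy': 207.87437254984604, 'camera_from_world': [[-0.951, -0.307, -0.017, 464.266], [0.238, -0.767, 0.595, -147.704], [-0.196, 0.563, 0.803, -983.723], [0.0, 0.0, 0.0, 1.0]]}
{'time_s': 0.1, 'qpos': array([ 7.06453267e+01,  1.83459013e+01,  8.96992155e+01,  4.86440135e-04,
        7.20446265e+01, -1.14820387e+00]), 'qvel': array([ 0.0569519 , -0.08534491, -0.08662145, -0.04156784,  0.02202437,
        0.03231085]), 'effort': array([ 1.85101191e-03, -4.13331556e+01, -2.32511437e+01,  7.29592913e-02,
        4.21386876e-02, -5.96971722e-05]), 'ee_pos': array([179.52130609, 545.77638345, 213.22654158]), 'ee_rot': array([-1.79910284e+02, -2.26074957e-03,  1.61793379e+02]), 'force': array([-0.72355168,  1.39860801, -0.42490081]), 'torque': array([ 0.00078133,  0.02956432, -0.01195611]), 'gripper_force': 0.0, 'gripper_width': 90.92051427788229}
```

View pics/top0.png

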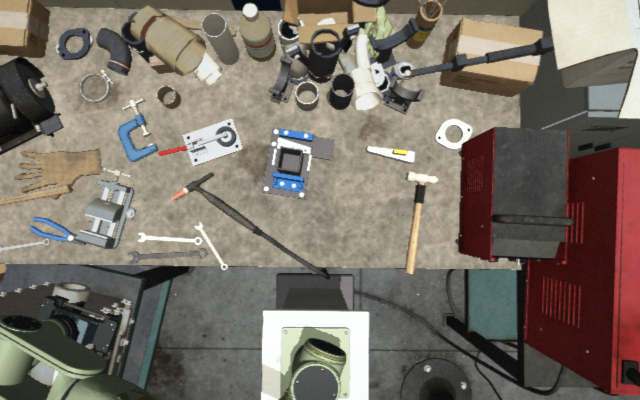

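View pics/side0.png

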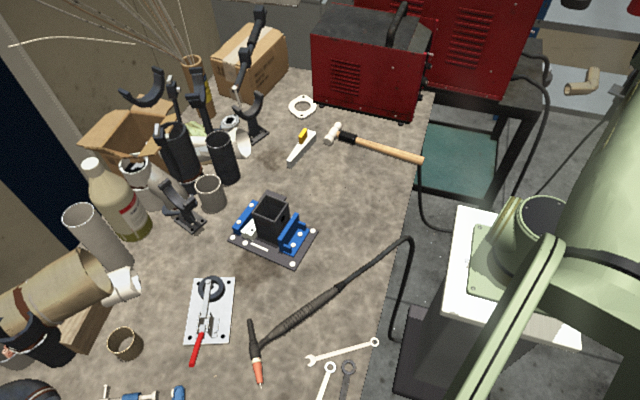

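```bash
python3 - <<'E'
from h import *
im=cv2.imread('pics/top0.png')
a=cv2.resize(im[120:210,255:345],(400,400),interpolation=cv2.INTER_CUBIC)
b=cv2.resize(im[130:280,360:450],None,fx=4,fy=4,interpolation=cv2.INTER_CUBIC)
o=np.zeros((600,800,3),np.uint8);o[:400,:400]=a;o[:600,400:760]=b
cv2.imwrite('pics/c1.png',o)
for n,uv,z in[('fix',(288,165),8),('wthin',(368,149),32),('wthick',(414,157),32),('hface',(407,176),15),('hball',(438,180),15),('hend',(410,272),15)]:print(n,p2w('top',uv,z).round(0))
m=env.camera_model('wrist');print(m['fx'],m['cx'],m['cy'],np.round(m['camera_from_world'],3).tolist())
E
```

```text
fix [587.  91.   8.]
wthin [ 636. -149.   32.]
wthick [ 614. -287.   32.]
hface [ 558. -269.   15.]
hball [ 547. -363.   15.]
hend [ 270. -279.   15.]
309.70691628693146 314.7683741370709 200.98549017522154 [[0.313, 0.95, -0.002, -574.972], [-0.923, 0.303, -0.237, 26.121], [-0.224, 0.076, 0.972, -390.577], [0.0, 0.0, 0.0, 1.0]]
```

View pics/c1.png

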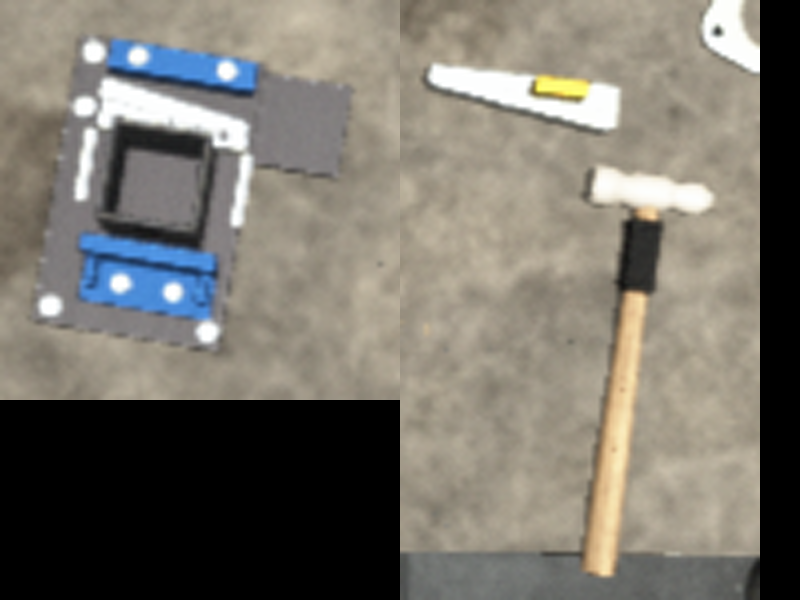

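```bash
python3 -m jog '{"jaw":[60,60,60,60,60,60,60,60,60,60],"slide":[[0,0,0],[0,0,0],[0,0,0],[0,0,0],[0,0,0],[0,0,0],[0,0,0],[0,0,0],[0,0,0],[0,0,0]],"spin":[0.97,0.97,0.97,0.97,0.97,0.97,0.97,0.97,0.97,0.97]}' && python3 -m jog '{"jaw":[60,60,60,60,60,60,60,60,60,60],"slide":[[-0.8,0.97,0],[-0.8,0.97,0],[-0.8,0.97,0],[-0.8,0.97,0],[-0.8,0.97,0],[-0.8,0.97,0],[-0.8,0.97,0],[-0.8,0.97,0],[-0.8,0.97,0],[-0.8,0.97,0]],"spin":[0,0,0,0,0,0,0,0,0,0]}' && python3 -m jog '{"jaw":[60,60,60,60,60,60,60,60],"slide":[[-0.8,0.97,0],[-0.8,0.97,0],[-0.8,0.97,0],[-0.8,0.97,0],[-0.8,0.97,0],[-0.8,0.6,0],[0,0,0],[0,0,0]],"spin":[0,0,0,0,0,0,0,0]}'
python3 - <<'E'
from h import *
snap('wrist','w1');print(env.state()['ee_pos'])
im=cv2.imread('pics/w1.png');cv2.imwrite('pics/w1b.png',cv2.resize(im[0:400,70:570],(750,600),interpolation=cv2.INTER_CUBIC))
E
```

```text
time_s: 1.1
ee_pos: [179.6, 545.9, 213.5]
ee_rot: [-180.0, 0.1, 83.9]
force: [-0.0, 0.1, -0.3]
gripper_width: 59.8
gripper_force: 0.0
time_s: 2.1
ee_pos: [445.6, 276.6, 213.6]
ee_rot: [-180.0, 0.0, 84.2]
force: [0.5, 0.2, -0.0]
gripper_width: 59.8
gripper_force: 0.0
time_s: 2.9
ee_pos: [592.7, 117.8, 213.3]
ee_rot: [-179.9, -0.0, 84.1]
force: [0.1, 1.4, -0.5]
gripper_width: 59.5
gripper_force: 0.0
[592.40392338 118.51499169 213.52573091]
```

View pics/w1b.png

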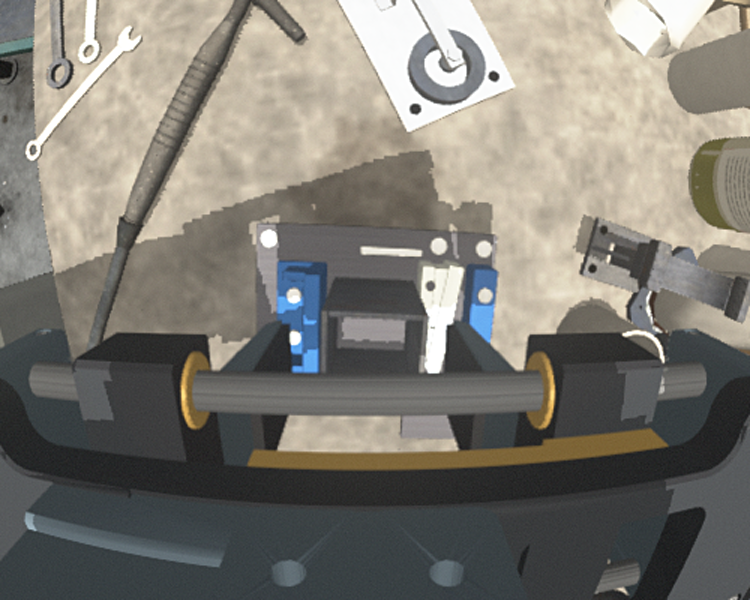

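```bash
python3 -m jog '{"jaw":[60,60,60,60,60,60,60],"slide":[[-0.85,0,0],[-0.85,0,0],[-0.85,0,0],[-0.85,0,0],[-0.85,0,0],[0,0,0],[0,0,0]],"spin":[0,0,0,0,0,0,0]}'
python3 - <<'E'
from h import *
snap('wrist','w2');print(env.state()['ee_pos'])
im=cv2.imread('pics/w2.png');cv2.imwrite('pics/w2b.png',cv2.resize(im[60:240,200:440],(800,600),interpolation=cv2.INTER_CUBIC))
E
```

```text
time_s: 3.65
ee_pos: [579.7, -7.5, 214.1]
ee_rot: [180.0, -0.1, 84.2]
force: [-0.1, 0.0, 0.2]
gripper_width: 59.5
gripper_force: 0.0
[579.85129908  -7.1964559  214.05465017]
```

View pics/w2b.png

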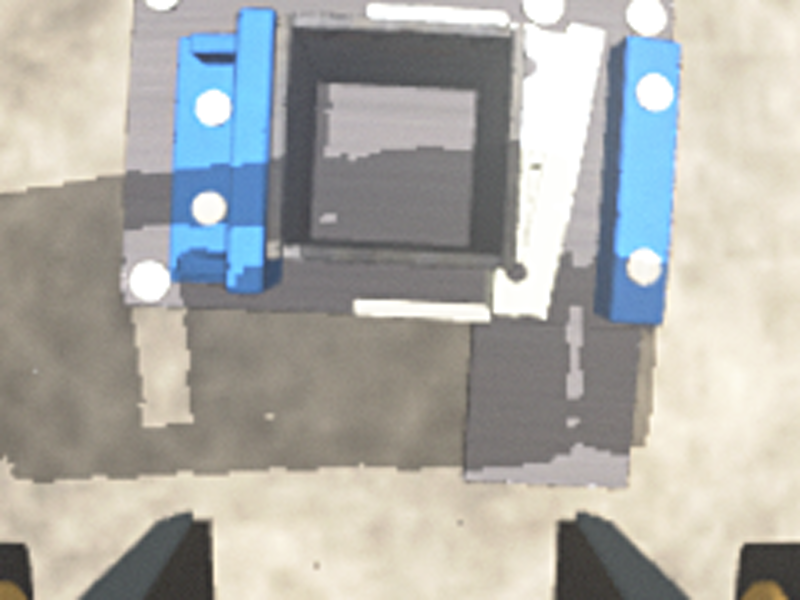

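```bash
cat > fit.py <<'E'
from h import *
from scipy.optimize import least_squares
def fit(obs,T,x0):
    def res(p):
        c,s=np.cos(np.radians(p[2])),np.sin(np.radians(p[2])); r=[]
        for L,uv in obs:
            r+=list(w2p('wrist',[p[0]+c*L[0]-s*L[1],p[1]+s*L[0]+c*L[1],L[2]],T)-uv)
        return np.array(r)
    q=least_squares(res,x0,loss='soft_l1'); print(q.x.round(2)); print(res(q.x).reshape(-1,2).round(1).tolist()); return q.x
E
python3 - <<'E'
from fit import *
T=np.load('pics/w2.npy')
f=lambda x,y:np.array([200+x/3.3333-.35,60+y/3.3333-.35])
p=fit([((75,-50,38),f(612,320)),((95,-50,38),f(661,323)),((75,50,38),f(628,38)),((95,50,38),f(680,44)),((31,-116,8),f(466,481)),((95,-116,8),f(628,487)),((-100,-55,8),f(123,304))],T,[587,91,-10])
th=np.radians(p[2])
for n,L in(('mouth',(65,-50)),('tongue',(65,-116)),):print(n,p[0]+np.cos(th)*L[0]-np.sin(th)*L[1],p[1]+np.sin(th)*L[0]+np.cos(th)*L[1])
E
```

```text
[593.23  80.63  -8.63]
[[-0.6, 0.4], [1.4, 0.8], [-0.3, -1.5], [1.0, -1.2], [-0.6, -0.1], [0.1, 0.4], [-0.2, 0.4]]
mouth 649.9831346595753 21.44228534069859
tongue 640.0751950118312 -43.809785369254044
```

```bash
python3 - <<'E'
from h import *
g=lambda x,y:(360+(x-400)/4-.4,130+y/4-.4)
f=lambda x,y,z:p2w('top',g(x,y),z).round(1)
print('tab',f(562,87,62)); print('tabL',f(535,85,62),'tabR',f(589,89,62))
print('thin',f(427,75,32),'thick',f(620,107,32)); print('straight',f(440,66,32),f(619,84,32))
print('guard',f(643,219,28),f(636,293,28)); print('face',f(587,185,15),'ball',f(714,197,15),'end',f(600,574,15))
E
```

```text
tab [ 625.4 -239.3   62. ]
tabL [ 626.5 -219.5   62. ] tabR [ 624.2 -259.    62. ]
thin [ 637.5 -143.9   32. ] thick [ 615.6 -288.5   32. ]
straight [ 644.4 -153.6   32. ] [ 632.9 -287.8   32. ]
guard [ 532.2 -306.9   28. ] [ 476.8 -301.7   28. ]
face [ 558.4 -267.5   15. ] ball [ 550.6 -363.7   15. ] end [ 266.8 -278.2   15. ]
```

```bash
python3 -m jog '{"jaw":[60,60,60,60,60,60,60,60,60],"slide":[[-0.95,0.27,0.45],[-0.95,0.27,0.45],[-0.95,0.27,0.45],[-0.95,0.27,0.45],[-0.95,0.27,0.45],[-0.95,0.27,0.45],[-0.95,0.27,0.45],[-0.95,0.27,0.45],[0,0,0]],"spin":[-0.11,0,0,0,0,0,0,0,0]}' 20 && python3 -m jog '{"jaw":[60,60,60,60,60],"slide":[[0,0,0.75],[0,0,0.75],[0,0,0.75],[0,0,0],[0,0,0]],"spin":[0,0,0,0,0]}'
python3 - <<'E'
from h import *
snap('wrist','w3')
im=cv2.imread('pics/w3.png');snap('side','s3');s=cv2.imread('pics/s3.png')
o=np.zeros((600,800,3),np.uint8);o[:400,:640]=im;o[400:600,:300]=cv2.resize(s[100:200,250:400],(300,200));cv2.imwrite('pics/w3b.png',o)
E
```

```text
time_s: 4.6
ee_pos: [624.5, -242.7, 103.3]
ee_rot: [-179.8, -0.0, 85.0]
force: [-0.3, 0.3, 0.2]
gripper_width: 59.6
gripper_force: 0.0
time_s: 5.1
ee_pos: [625.2, -240.0, 38.9]
ee_rot: [180.0, -0.0, 85.2]
force: [0.9, -0.3, 2.5]
gripper_width: 60.1
gripper_force: 0.0
```

View pics/w3b.png

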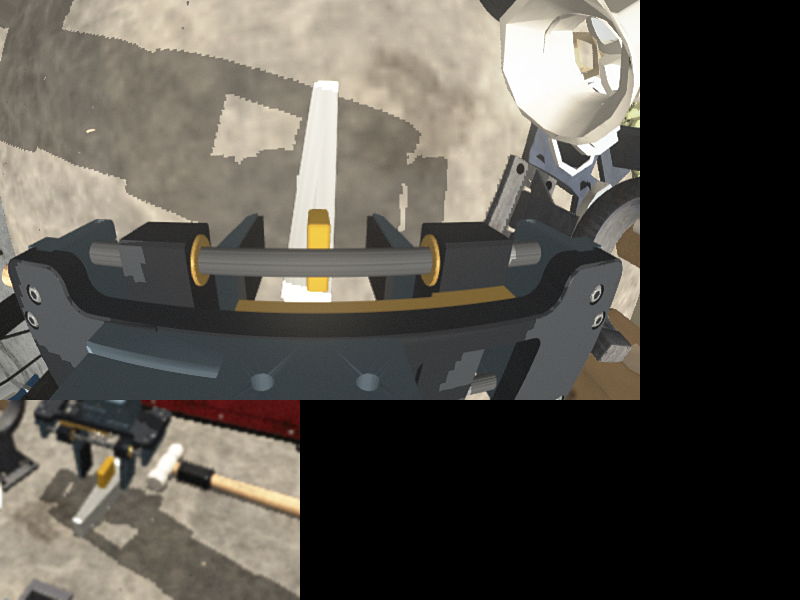

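```bash
python3 -m jog '{"jaw":[6,6,6,6,6,6],"slide":[[0,0,0],[0,0,0],[0,0,0],[0,0,0],[0,0,-0.5],[0,0,-0.5]],"spin":[0,0,0,0,0,0]}' 40
python3 - <<'E'
from h import *
T=np.load('pics/w3.npy')
for uv in((315,82),(338,84)):print(p2w('wrist',uv,32,T).round(1))
m=snap('wrist','w4');snap('side','s4');im=cv2.imread('pics/w4.png');s=cv2.imread('pics/s4.png')
s=env.state();print(s['ee_pos'],s['ee_rot'])
cv2.imwrite('pics/w4b.png',cv2.resize(im[60:260,220:420],(600,600),interpolation=cv2.INTER_CUBIC))
E
```

```text
time_s: 5.8
ee_pos: [624.5, -241.5, 69.4]
ee_rot: [-180.0, -0.0, 85.1]
force: [0.9, -0.0, -0.4]
gripper_width: 14.9
gripper_force: 0.0
[ 632.7 -147.    32. ]
[ 645.7 -149.1   32. ]
[ 626.69841656 -242.35574546   72.15225408] [1.79633224e+02 1.06623076e-01 8.50637916e+01]
```

View pics/w4b.png

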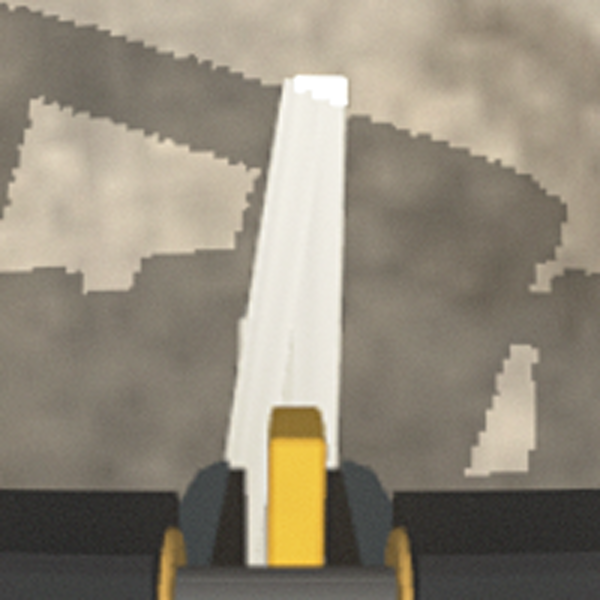

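```bash
python3 -m jog '{"jaw":[40,40,40,40,40,40,40,6,6,6],"slide":[[0,0,0],[0,0,0],[0,0,0],[0,0,0.56],[0,0,0.56],[0,0,0],[0,0,0],[0,0,0],[0,0,0],[0,0,0]],"spin":[0,0,0,0,0,0,0,0,0,0]}' 40
python3 -m jog '{"jaw":[6,6,6,6],"slide":[[0,0,0],[0,0,0],[0,0,0],[0,0,0]],"spin":[0,0,0,0]}' 40
```

```text
time_s: 6.9
ee_pos: [625.0, -241.6, 35.6]
ee_rot: [179.9, 0.0, 85.1]
force: [0.1, 0.6, 0.0]
gripper_width: 19.3
gripper_force: 0.0
time_s: 7.3
ee_pos: [625.0, -241.6, 35.3]
ee_rot: [179.9, 0.0, 85.1]
force: [0.7, -0.2, 1.4]
gripper_width: 12.1
gripper_force: 40.0
```

```bash
python3 - <<'E'
from h import *
T=np.load('pics/w2.npy')
p=np.array([593.23,80.63]);th=np.radians(-8.63);R=np.array([[np.cos(th),-np.sin(th)],[np.sin(th),np.cos(th)]])
f=lambda x,y:np.array([200+x/3.3333-.35,60+y/3.3333-.35])
for n,q,z in(('jaw -y right corner',(548,318),38),('jaw +y right',(605,30),38),('jaw left bot',(493,313),38),('rail',(612,320),38),('fence',(265,290),60),('fencetop',(277,12),60)):print(n,(R.T@(p2w('wrist',f(*q),z,T)[:2]-p)).round(1))
for L in((64,-125),(64.3,-128),(64.3,-80)):print((p+R@np.array(L)).round(1))
E
```

```text
jaw -y right corner [ 53.3 -50.3]
jaw +y right [67.2 50.2]
jaw left bot [ 34.4 -49.8]
rail [ 75.6 -49.5]
fence [-40.4 -44.2]
fencetop [-40.7  44.8]
[637.7 -52.6]
[637.6 -55.6]
[644.8  -8.1]
```

```bash
python3 -m jog '{"jaw":[6,6,6,6,6,6,6,6,6,6],"slide":[[0,0,-0.75],[0,0,-0.75],[0.75,-0.07,0],[0.9,-0.08,0],[0.9,-0.08,0],[0.9,-0.08,0],[0.9,-0.08,0],[0.9,-0.08,0],[0.88,-0.07,0],[0,0,0]],"spin":[0.23,0.236,0,0,0,0,0,0,0,0]}' 40 && python3 -m jog '{"jaw":[6,6,6],"slide":[[0,0,0],[0,0,0],[0,0,0]],"spin":[0,0,0]}' 40
python3 - <<'E'
from h import *
snap('wrist','w5');im=cv2.imread('pics/w5.png')
s=env.state();print(s['ee_pos'],s['ee_rot'],s['gripper_force'])
cv2.imwrite('pics/w5b.png',cv2.resize(im[60:260,220:420],(800,600),interpolation=cv2.INTER_CUBIC) if 0 else cv2.resize(im[40:240,200:440],(720,600),interpolation=cv2.INTER_CUBIC))
E
```

```text
time_s: 8.3
ee_pos: [635.4, -53.9, 78.9]
ee_rot: [-179.8, -0.1, 81.5]
force: [-1.1, 0.1, -2.6]
gripper_width: 12.1
gripper_force: 40.0
time_s: 8.6
ee_pos: [636.0, -58.3, 79.6]
ee_rot: [-180.0, 0.0, 81.3]
force: [-1.0, -0.4, -2.3]
gripper_width: 11.8
gripper_force: 40.0
[636.0805799  -58.22299142  79.66350911] [-1.79979977e+02  1.07521972e-02  8.12782340e+01] 39.99871551990509
```

View pics/w5b.png

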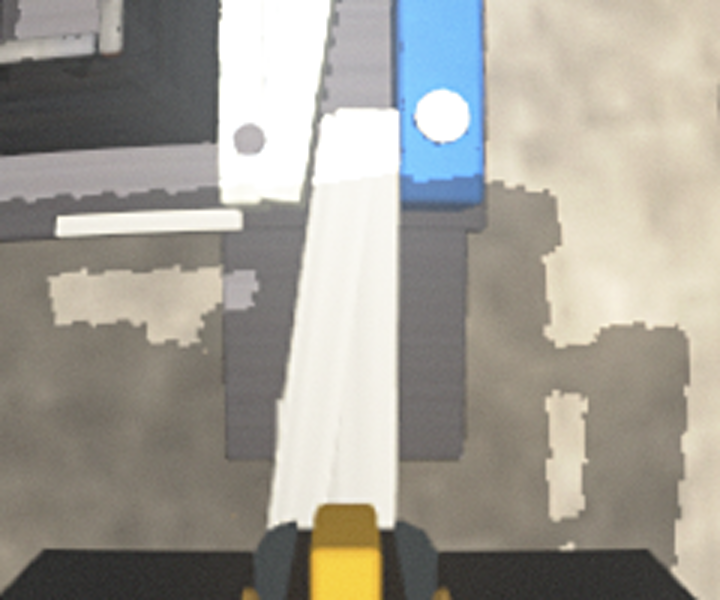

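```bash
python3 - <<'E'
from h import *
T=np.load('pics/w5.npy')
p=np.array([593.23,80.63]);th=np.radians(-8.63);R=np.array([[np.cos(th),-np.sin(th)],[np.sin(th),np.cos(th)]])
f=lambda x,y:np.array([200+x/3-.35,40+y/3-.35])
for n,q,z in(('tipL',(325,113),76),('tipR',(398,110),76),('str',(396,520),76),('rail -y L',(400,178),38),('rail -y R',(484,180),38),('jaw',(300,203),38),('tongue L',(226,459),8),('tongueR',(463,459),8)):print(n,(R.T@(p2w('wrist',f(*q),z,T)[:2]-p)).round(1))
E
```

```text
tipL [ 59.  -35.4]
tipR [ 72.5 -34.8]
str [  72.5 -113.6]
rail -y L [ 75.1 -44.4]
rail -y R [ 94.3 -44.4]
jaw [ 52.4 -50.1]
tongue L [  30.5 -115.9]
tongueR [  94.2 -116.1]
```

```bash
python3 -m jog '{"jaw":[6,6,6,6,6,6,6],"slide":[[0,0,0.6],[0,0,0.5],[0.3,0,0],[0.3,0,0],[0,0,0.08],[0,0,0],[0,0,0]],"spin":[0,0,0,0,0,0,0]}' 40
```

```text
time_s: 9.35
ee_pos: [639.2, -39.4, 44.9]
ee_rot: [180.0, 0.0, 81.4]
force: [1.0, 0.0, -2.5]
gripper_width: 11.6
gripper_force: 40.0
```

```bash
python3 -m jog '{"jaw":[6,6,6,6],"slide":[[0,0,0.05],[0,0,0],[0,0,0],[0,0,0]],"spin":[0,0,0,0]}' 40
```

```text
time_s: 9.75
ee_pos: [639.5, -39.5, 43.9]
ee_rot: [179.9, -0.0, 81.3]
force: [-1.5, 0.9, 5.6]
gripper_width: 12.2
gripper_force: 40.0
```

```bash
python3 -m jog '{"jaw":[34,34,34,34,34,34,34,34,34],"slide":[[0,0,0],[0,0,0],[0,0,0],[0,0,0],[0,0,-0.8],[0,0,-0.9],[0,0,-0.9],[0,0,-0.9],[0,0,0]],"spin":[0,0,0,0,0,0,0,0,0]}' 40
python3 - <<'E'
from h import *
snap('wrist','w6');snap('top','t6');im=cv2.imread('pics/w6.png');t=cv2.imread('pics/t6.png')
s=env.state();print(s['time_s'],s['ee_pos'],s['ee_rot'])
o=np.zeros((600,800,3),np.uint8);o[:,:480]=cv2.resize(im[40:240,240:400],(480,600),interpolation=cv2.INTER_CUBIC)
o[:,480:]=cv2.resize(t[130:280,370:450],(320,600),interpolation=cv2.INTER_CUBIC);cv2.imwrite('pics/w6b.png',o)
E
```

```text
time_s: 10.65
ee_pos: [641.5, -39.6, 152.1]
ee_rot: [179.5, -0.0, 81.3]
force: [0.5, 0.3, 0.9]
gripper_width: 34.0
gripper_force: 0.0
10.75 [638.89362697 -39.41760145 147.87179547] [ 1.79978255e+02 -4.45638000e-03  8.13439429e+01]
```

View pics/w6b.png

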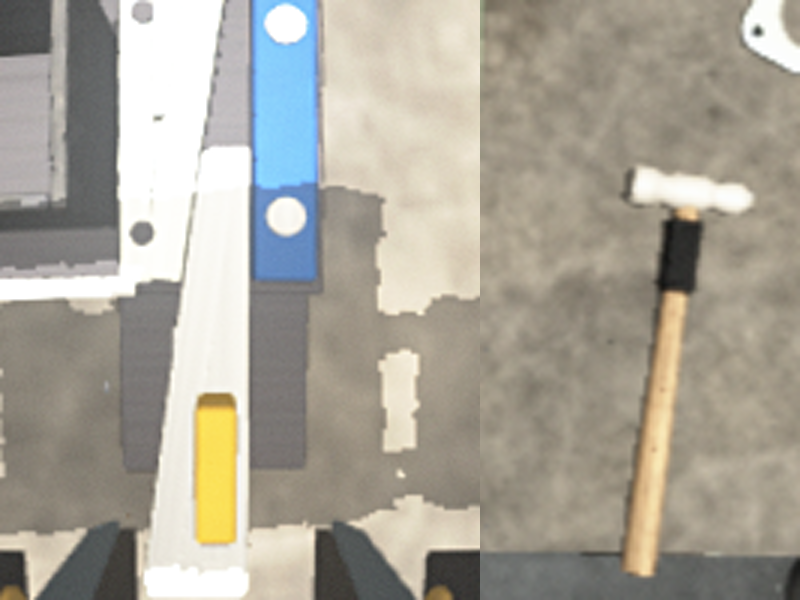

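```bash
python3 - <<'E'
from h import *
T=np.load('pics/w6.npy')
p=np.array([593.23,80.63]);th=np.radians(-8.63);R=np.array([[np.cos(th),-np.sin(th)],[np.sin(th),np.cos(th)]])
f=lambda x,y:np.array([240+x/3-.35,40+y/3-.35])
for n,q,z in(('tipL',(203,148),40),('tipR',(250,148),40),('str',(247,560),40),('buttL',(148,572),40),('buttR',(247,572),40),('rail',(252,278),38),('tabtop',(196,545),70),('tabtop2',(236,407),70)):
    w=p2w('wrist',f(*q),z,T); print(n,w.round(1),(R.T@(w[:2]-p)).round(1))
im=cv2.imread('pics/t6.png');hsv=cv2.cvtColor(im,cv2.COLOR_BGR2HSV).astype(int)
sub=hsv[130:280,390:450]
m=(sub[...,1]>75)&(sub[...,2]>110); v,u=np.nonzero(m)
ok=(v>70); u=u[ok]+390;v=v[ok]+130
W=np.array([p2w('top',(a,b),22)[:2] for a,b in zip(u,v)]);print(len(W),W.min(0),W.max(0))
vx,vy,x0,y0=cv2.fitLine(W.astype(np.float32),cv2.DIST_HUBER,0,.01,.01).ravel();print('handle ang',np.degrees(np.arctan2(vy,vx)),x0,y0)
d=(sub[...,2]<60); d[130:]=0; n,l,s,c=cv2.connectedComponentsWithStats(d.astype(np.uint8)); i=1+s[1:,4].argmax(); g=c[i]+[390,130]; print('guard',s[i],g,p2w('top',g,26).round(1))
mm=(l==i);v,u=np.nonzero(mm);W=np.array([p2w('top',(a+390,b+130),26)[:2] for a,b in zip(u,v)],np.float32);print(cv2.minAreaRect(W))
E
```

```text
tipL [650.7  62.4  40. ] [59.5 -9.4]
tipR [664.6  60.3  40. ] [73.6 -9.4]
str [644.7 -67.4  40. ] [  73.1 -138.6]
buttL [612.5 -66.5  40. ] [  41.2 -142.6]
buttR [644.1 -71.4  40. ] [  73.1 -142.7]
rail [659.3  20.7  38. ] [ 74.3 -49.3]
tabtop [631.5 -50.7  70. ] [  57.5 -124.1]
tabtop2 [648.7 -13.   70. ] [ 68.9 -84.3]
493 [ 267.85824873 -310.35306384] [ 476.62970024 -265.85754765]
handle ang -7.7407093 370.90366 -287.26797
guard [ 24  55  11  18 140] [419.12142857 193.37857143] [ 505.2 -303.7   26. ]
((503.8929748535156, -303.64190673828125), (24.999765396118164, 52.25495147705078), 82.00247955322266)
```

```bash
python3 -m jog '{"jaw":[55,55,55,55,55,55,55,55,55,55],"slide":[[0,0,0],[0,0,0],[0,0,0],[0,0,0],[0,0,0],[0,0,0],[0,0,0],[0,0,0],[0,0,0],[0,0,0]],"spin":[1,1,1,1,1,1,1,1,1,1]}' && python3 -m jog '{"jaw":[55,55,55,55,55,55,55,55,55,55],"slide":[[0,0,0],[0,0,0],[-0.4,0.95,0],[-0.4,0.95,0],[-0.4,0.95,0],[-0.4,0.95,0.3],[-0.4,0.95,0.4],[-0.4,0.95,0.5],[-0.4,0.95,0.5],[-0.38,0.95,0.6]],"spin":[0.7,0.44,0,0,0,0,0,0,0,0]}' && python3 -m jog '{"jaw":[55,55,55,55],"slide":[[0,0.87,0],[0,0.87,0],[0,0,0],[0,0,0]],"spin":[0,0,0,0]}'
python3 - <<'E'
from h import *
snap('wrist','w7');print(env.state()['ee_pos'],env.state()['ee_rot'])
E
```

```text
time_s: 11.75
ee_pos: [637.8, -39.3, 145.5]
ee_rot: [-180.0, 0.2, 1.0]
force: [-0.4, -0.2, -0.8]
gripper_width: 54.8
gripper_force: 0.0
time_s: 12.75
ee_pos: [511.9, -252.9, 76.8]
ee_rot: [-179.9, 0.1, -7.8]
force: [0.1, 0.2, -0.5]
gripper_width: 55.0
gripper_force: 0.0
time_s: 13.15
ee_pos: [505.4, -303.6, 77.3]
ee_rot: [-179.9, 0.2, -7.8]
force: [0.2, 0.4, -0.6]
gripper_width: 55.2
gripper_force: 0.0
[ 505.74779708 -303.12946774   77.59888307] [-1.79902999e+02  1.43939523e-01 -7.78788272e+00]
```

```bash
python3 -m jog '{"jaw":[55,55,55,55,55,55,15,15,15,15],"slide":[[0.02,0.02,0.7],[0,0,0.7],[0,0,0.6],[0,0,0.44],[0,0,0],[0,0,0],[0,0,0],[0,0,0],[0,0,0],[0,0,0]],"spin":[0,0,0,0,0,0,0,0,0,0]}' 60 && python3 -m jog '{"jaw":[15,15,15,15,15],"slide":[[0,0,0],[0,0,0],[0,0,0],[0,0,0],[0,0,0]],"spin":[0,0,0,0,0]}' 60
python3 - <<'E'
from h import *
T=np.load('pics/w7.npy');im=cv2.imread('pics/w7.png');a=im[0:250,180:460]
snap('wrist','w8');b=cv2.imread('pics/w8.png')[0:250,180:460]
E
```

```text
time_s: 14.2
ee_pos: [507.4, -306.0, 6.5]
ee_rot: [179.9, -0.1, -7.7]
force: [-0.4, -3.9, 0.5]
gripper_width: 25.9
gripper_force: 1.9
time_s: 14.7
ee_pos: [507.6, -305.7, 6.4]
ee_rot: [179.9, -0.1, -7.8]
force: [-0.5, -4.4, 5.4]
gripper_width: 23.8
gripper_force: 59.8
```

```bash
python3 -m jog '{"jaw":[15,15,15,15,15,15],"slide":[[0,0,-0.3],[0,0,-0.5],[0,0,-0.5],[0,0,-0.4],[0,0,0],[0,0,0]],"spin":[0,0,0,0,0,0]}' 60
python3 - <<'E'
from h import *
snap('wrist','w9');snap('side','s9');print(env.state()['ee_pos'],env.state()['ee_rot'],env.state()['torque'])
o=np.zeros((600,800,3),np.uint8)
o[:300,:400]=cv2.resize(cv2.imread('pics/w8.png')[20:245,170:470],(400,300),interpolation=cv2.INTER_CUBIC)
o[:300,400:]=cv2.resize(cv2.imread('pics/w9.png')[20:245,170:470],(400,300),interpolation=cv2.INTER_CUBIC)
o[300:,:]=cv2.resize(cv2.imread('pics/s9.png')[75:225,260:460],(800,300),interpolation=cv2.INTER_CUBIC)
cv2.imwrite('pics/h9.png',o)
E
```

```text
time_s: 15.35
ee_pos: [506.4, -304.1, 55.9]
ee_rot: [-179.9, 0.1, -7.8]
force: [-0.3, 0.3, -7.8]
gripper_width: 23.7
gripper_force: 59.6
[ 506.1462856  -304.04984031   55.53132355] [-1.79920181e+02  1.46620001e-01 -7.76774712e+00] [-0.06010478  0.22202926 -0.02140991]
```

View pics/h9.png

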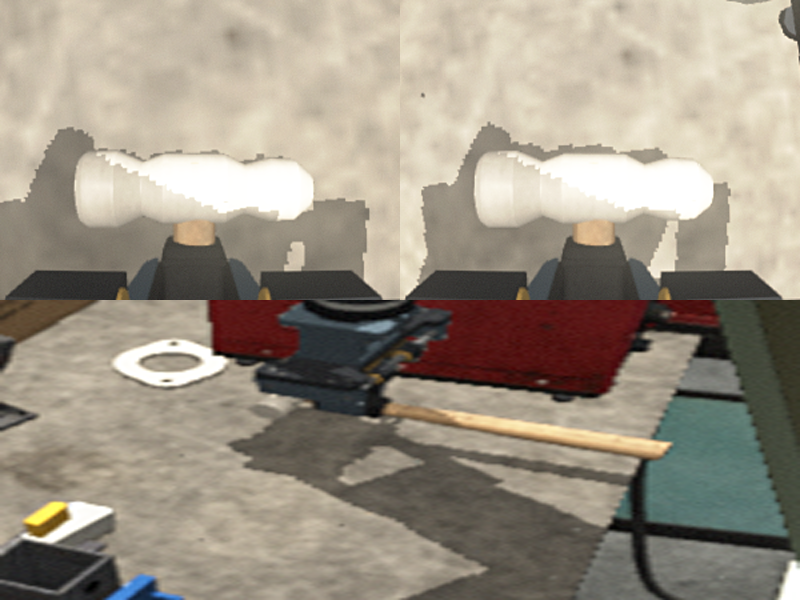

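```bash
python3 - <<'E'
from h import *
for nm,x0,tcp,y in(('w8',0,(507.6,-305.7,6.4),-7.8),('w9',400,(506.2,-304.05,55.6),-7.77)):
    T=np.load(f'pics/{nm}.npy');th=np.radians(y)
    X=np.array([np.cos(th),np.sin(th)]);Y=np.array([np.sin(th),-np.cos(th)])
    for n,(a,b) in(('face',(76,190)),('ball',(314,190)),('faceL',(76,153)),('faceR',(78,226))):
        w=p2w('wrist',(170+a*.75-.3,20+b*.75-.3),tcp[2]+9.1,T);d=(w[:2]-tcp[:2]);print(nm,n,w.round(1),'tool',round(d@X,1),round(d@Y,1))
E
```

```text
w8 face [ 561.5 -264.    15.5] tool 47.7 -48.6
w8 ball [ 548.4 -359.7   15.5] tool 47.8 48.0
w8 faceL [ 576.3 -266.6   15.5] tool 62.8 -48.1
w8 faceR [ 546.7 -262.1   15.5] tool 32.8 -48.5
w9 face [ 560.3 -262.3   64.7] tool 47.9 -48.6
w9 ball [ 547.2 -358.1   64.7] tool 48.0 48.0
w9 faceL [ 575.1 -264.9   64.7] tool 63.0 -48.1
w9 faceR [ 545.4 -260.4   64.7] tool 33.0 -48.6
```

```bash
python3 -m jog '{"jaw":[15,15,15,15,15,15,15,15,15,15],"slide":[[0.2,-0.6,0],[0.25,-0.9,0],[0.25,-0.9,0],[0.25,-0.9,0],[0.2,-0.9,0],[0.13,-0.9,0],[0,-0.61,0.31],[0,0,0.5],[0,0,0.3],[0,0,0]],"spin":[0.107,0,0,0,0,0,0,0,0,0]}' 60 && python3 -m jog '{"jaw":[15,15,15],"slide":[[0,0,0],[0,0,0],[0,0,0]],"spin":[0,0,0]}' 60
python3 - <<'E'
from h import *
s=env.state();print(s['ee_pos'],s['force'])
p=np.array([593.23,80.63]);th=np.radians(-8.63);R=np.array([[np.cos(th),-np.sin(th)],[np.sin(th),np.cos(th)]])
print((R.T@(s['ee_pos'][:2]-p)).round(1))
E
```

```text
time_s: 16.45
ee_pos: [568.7, -140.7, 21.3]
ee_rot: [-180.0, 0.3, -8.6]
force: [-0.7, 0.4, -6.8]
gripper_width: 23.8
gripper_force: 59.6
time_s: 16.75
ee_pos: [570.9, -141.6, 24.1]
ee_rot: [180.0, -0.1, -8.7]
force: [0.2, -0.0, -7.1]
gripper_width: 24.1
gripper_force: 59.6
[ 570.94862383 -141.58099668   24.10336339] [ 1.83375849e-01 -4.69099196e-03 -7.09075636e+00]
[  11.3 -223. ]
```

```bash
python3 -m jog '{"jaw":[15,15,15,15,15,15,15,15,15,15],"slide":[[0,-0.15,0.05],[0,-0.18,0],[0,-0.18,0],[0,-0.18,0],[0,-0.18,0],[0,-0.18,0],[0,-0.18,0],[0,-0.18,0],[0,-0.18,0],[0,-0.18,0]],"spin":[0,0,0,0,0,0,0,0,0,0]}' 60
cat > st.py <<'E'
from h import *
s=env.state()
p=np.array([593.23,80.63]);th=np.radians(-8.63);R=np.array([[np.cos(th),-np.sin(th)],[np.sin(th),np.cos(th)]])
print((R.T@(s['ee_pos'][:2]-p)).round(1),s['ee_pos'][2].round(1),(R.T@s['force'][:2]).round(1),s['torque'].round(2))
E
python3 st.py
```

```text
time_s: 17.75
ee_pos: [578.6, -88.2, 22.0]
ee_rot: [180.0, -0.0, -8.6]
force: [0.9, -1.1, -7.8]
gripper_width: 23.7
gripper_force: 59.6
[  10.9 -169.2] 22.0 [ 1.1 -0.9] [-0.29  0.18 -0.13]
```

```bash
python3 -m jog '{"jaw":[15,15,15,15,15,15],"slide":[[0,-0.13,0],[0,-0.13,0],[0,-0.13,0],[0,-0.13,0],[0,-0.13,0],[0,-0.1,0]],"spin":[0,0,0,0,0,0]}' 60; python3 st.py
```

```text
time_s: 18.35
ee_pos: [581.9, -66.1, 21.9]
ee_rot: [-180.0, -0.0, -8.6]
force: [0.3, -2.3, -6.5]
gripper_width: 23.8
gripper_force: 59.6
[  10.8 -146.8] 21.9 [ 0.6 -2.2] [-0.56  0.22 -0.14]
```

```bash
python3 -m jog '{"jaw":[15,15,15,15,15],"slide":[[0,-0.04,0],[0,-0.04,0],[0,-0.04,0],[0,-0.04,0],[0,-0.04,0]],"spin":[0,0,0,0,0]}' 60; python3 st.py;python3 -m jog '{"jaw":[15,15,15,15],"slide":[[0,-0.04,0],[0,-0.04,0],[0,-0.04,0],[0,-0.04,0]],"spin":[0,0,0,0]}' 60; python3 st.py
```

```text
time_s: 18.85
ee_pos: [582.7, -60.4, 21.9]
ee_rot: [-180.0, 0.0, -8.6]
force: [0.2, -2.0, -7.0]
gripper_width: 23.6
gripper_force: 59.6
[  10.8 -141. ] 21.9 [ 0.5 -1.9] [-0.57  0.22 -0.16]
time_s: 19.25
ee_pos: [583.5, -55.5, 22.0]
ee_rot: [-180.0, -0.0, -8.6]
force: [-1.2, -2.8, -6.7]
gripper_width: 23.5
gripper_force: 59.6
[  10.8 -136.1] 22.0 [-0.8 -2.9] [-0.49  0.17 -0.17]
```

```bash
python3 -m jog '{"jaw":[15,15,15,15],"slide":[[0,-0.03,0],[0,-0.03,0],[0,-0.03,0],[0,-0.03,0]],"spin":[0,0,0,0]}' 60; python3 st.py
```

```text
time_s: 19.65
ee_pos: [584.0, -52.0, 21.9]
ee_rot: [-180.0, -0.0, -8.6]
force: [-0.2, -2.6, -7.2]
gripper_width: 23.5
gripper_force: 59.6
[  10.8 -132.5] 21.9 [ 0.2 -2.6] [-0.54  0.22 -0.15]
```

```bash
python3 -m jog '{"jaw":[15,15,15,15],"slide":[[0,-0.03,0],[0,-0.03,0],[0,-0.03,0],[0,-0.03,0]],"spin":[0,0,0,0]}' 60; python3 st.py
```

```text
time_s: 20.05
ee_pos: [584.5, -48.4, 21.9]
ee_rot: [-180.0, -0.0, -8.6]
force: [0.3, -2.7, -7.5]
gripper_width: 23.8
gripper_force: 59.6
[  10.8 -128.9] 21.9 [ 0.7 -2.6] [-0.46  0.16 -0.11]
```

```bash
python3 -m jog '{"jaw":[15,15,15,15],"slide":[[0,-0.03,0],[0,-0.03,0],[0,-0.03,0],[0,-0.03,0]],"spin":[0,0,0,0]}' 60; python3 st.py
```

```text
time_s: 20.45
ee_pos: [585.1, -44.9, 21.9]
ee_rot: [-180.0, -0.0, -8.6]
force: [-0.1, -2.6, -7.1]
gripper_width: 24.0
gripper_force: 59.6
[  10.8 -125.3] 21.9 [ 0.3 -2.6] [-0.5   0.19 -0.13]
```

```bash
python3 -m jog '{"jaw":[15,15,15,15],"slide":[[0,-0.03,0],[0,-0.03,0],[0,-0.03,0],[0,-0.03,0]],"spin":[0,0,0,0]}' 60; python3 st.py
```

```text
time_s: 20.85
ee_pos: [585.6, -41.3, 21.9]
ee_rot: [-180.0, -0.0, -8.6]
force: [-0.4, -2.9, -6.8]
gripper_width: 23.4
gripper_force: 59.6
[  10.8 -121.7] 21.9 [ 0. -3.] [-0.48  0.14 -0.16]
```

```bash
python3 -m jog '{"jaw":[15,15,15],"slide":[[0,-0.03,0],[0,-0.03,0],[0,-0.03,0]],"spin":[0,0,0]}' 60; python3 st.py
```

```text
time_s: 21.15
ee_pos: [586.0, -38.7, 21.9]
ee_rot: [-180.0, -0.0, -8.6]
force: [-0.3, -2.2, -6.7]
gripper_width: 23.5
gripper_force: 59.6
[  10.8 -119. ] 21.9 [ 0.  -2.2] [-0.44  0.15 -0.13]
```

```bash
python3 -m jog '{"jaw":[15,15,15],"slide":[[0,-0.03,0],[0,-0.03,0],[0,-0.03,0]],"spin":[0,0,0]}' 60; python3 st.py
```

```text
time_s: 21.45
ee_pos: [586.0, -37.7, 22.1]
ee_rot: [179.8, 0.0, -8.6]
force: [-2.5, -10.2, -5.0]
gripper_width: 23.8
gripper_force: 59.7
[  10.6 -118. ] 22.1 [ -0.9 -10.5] [-1.95  0.43 -0.54]
```

```bash
python3 -m jog '{"jaw":[15,15,15],"slide":[[0,-0.03,0],[0,-0.03,0],[0,-0.03,0]],"spin":[0,0,0]}' 60; python3 st.py
```

```text
time_s: 21.75
ee_pos: [586.0, -37.3, 22.2]
ee_rot: [179.6, 0.0, -8.6]
force: [-3.9, -18.8, -3.8]
gripper_width: 23.7
gripper_force: 59.8
[  10.5 -117.7] 22.2 [ -1.  -19.2] [-3.39  0.71 -0.86]
```

```bash
python3 -m jog '{"jaw":[15,15,15,15,15,15,15],"slide":[[0,0.2,0],[0,0.2,0],[0,0.2,0],[0,0.2,0],[0,0,0],[0,0,0],[0,0,0]],"spin":[0,0,0,0,0,0,0]}' 60; python3 st.py
```

```text
time_s: 22.45
ee_pos: [583.3, -56.9, 21.9]
ee_rot: [-180.0, 0.0, -8.6]
force: [-0.2, -0.6, -7.1]
gripper_width: 23.5
gripper_force: 59.6
[  10.8 -137.4] 21.9 [-0.1 -0.6] [-0.1   0.21 -0.03]
```

```bash
python3 -m jog '{"jaw":[15,15,15,15,15,15,15,15,15],"slide":[[0,-0.13,0],[0,-0.13,0],[0,-0.13,0],[0,-0.07,0],[0,-0.07,0],[0,-0.07,0],[0,-0.07,0],[0,-0.06,0],[0,0,0]],"spin":[0,0,0,0,0,0,0,0,0]}' 60; python3 st.py
```

```text
time_s: 23.35
ee_pos: [586.1, -37.6, 22.1]
ee_rot: [179.8, 0.0, -8.6]
force: [-1.4, -7.7, -6.2]
gripper_width: 23.4
gripper_force: 59.7
[  10.7 -118. ] 22.1 [-0.2 -7.8] [-1.54  0.43 -0.39]
```

```bash
python3 -m jog '{"jaw":[15,15,15],"slide":[[0,-0.05,0],[0,-0.05,0],[0,0,0]],"spin":[0,0,0]}' 60; python3 st.py
```

```text
time_s: 23.65
ee_pos: [585.9, -37.3, 22.3]
ee_rot: [179.6, 0.0, -8.6]
force: [-3.9, -17.4, -3.6]
gripper_width: 23.5
gripper_force: 59.7
[  10.5 -117.7] 22.3 [ -1.3 -17.8] [-3.11  0.74 -0.73]
```

```bash
python3 -m jog '{"jaw":[15,15,15,15,15,15,15],"slide":[[0,0.2,0],[0,0.2,0],[0,0.2,0],[0,0.2,0],[0,0,0],[0,0,0],[0,0,0]],"spin":[0,0,0,0,0,0,0]}' 60; python3 st.py
```

```text
time_s: 24.35
ee_pos: [583.4, -55.9, 21.9]
ee_rot: [-180.0, -0.0, -8.6]
force: [0.0, 0.2, -6.8]
gripper_width: 23.6
gripper_force: 59.6
[  10.8 -136.5] 21.9 [0.  0.2] [-0.01  0.16  0.05]
```

```bash
python3 -m jog '{"jaw":[15,15,15,15,15,15,15,15,15,15],"slide":[[0,-0.13,0],[0,-0.13,0],[0,-0.13,0],[0,-0.07,0],[0,-0.07,0],[0,-0.07,0],[0,-0.07,0],[0,-0.07,0],[0,-0.05,0],[0,0,0]],"spin":[0,0,0,0,0,0,0,0,0,0]}' 60; python3 st.py
```

```text
time_s: 25.35
ee_pos: [585.9, -37.4, 22.2]
ee_rot: [179.6, 0.0, -8.6]
force: [-2.8, -16.2, -3.8]
gripper_width: 23.9
gripper_force: 59.7
[  10.5 -117.7] 22.2 [ -0.3 -16.4] [-2.98  0.72 -0.78]
```

```bash
python3 -m jog '{"jaw":[15,15,15,15,15,15,15,15,15,15],"slide":[[0,0.25,0],[0,0.5,0],[0,0.7,-0.15],[0,0.95,-0.15],[0,0.95,0],[0,0.95,0],[0,0.95,0],[0,0.95,0],[0,0.95,0],[0,0.6,0]],"spin":[0,0,0,0,0,0,0,0,0,0]}' 60; python3 -m jog '{"jaw":[15,15,15,15,15,15],"slide":[[0,0.3,0],[0,0,0],[0,0,0.3],[0,0,0.25],[0,0,0.1],[0,0,0]],"spin":[0,0,0,0,0,0]}' 60
```

```text
time_s: 26.35
ee_pos: [551.5, -265.0, 30.9]
ee_rot: [180.0, -0.0, -8.7]
force: [0.3, 0.1, -7.5]
gripper_width: 23.8
gripper_force: 59.6
time_s: 26.95
ee_pos: [550.2, -270.4, 10.3]
ee_rot: [-179.9, 0.1, -8.6]
force: [-0.0, 0.6, -8.5]
gripper_width: 23.6
gripper_force: 59.6
```

```bash
python3 -m jog '{"jaw":[15,15,15,15,15,15],"slide":[[0,0,0.04],[0,0,0.04],[0,0,0.04],[0,0,0.03],[0,0,0],[0,0,0]],"spin":[0,0,0,0,0,0]}' 60
```

```text
time_s: 27.55
ee_pos: [550.7, -271.6, 7.0]
ee_rot: [-180.0, -0.0, -8.6]
force: [0.4, 0.3, -6.1]
gripper_width: 23.8
gripper_force: 59.6
```

```bash
python3 -m jog '{"jaw":[15,15,15,15],"slide":[[0,0,0.03],[0,0,0.02],[0,0,0],[0,0,0]],"spin":[0,0,0,0]}' 60
```

```text
time_s: 27.95
ee_pos: [550.8, -271.7, 6.4]
ee_rot: [180.0, -0.0, -8.6]
force: [-3.2, 1.1, 4.8]
gripper_width: 23.5
gripper_force: 59.8
```

On the bench (force sign flipped). Release, wait, rise.

```bash
python3 -m jog '{"jaw":[50,50,50,50,50,50,50,50,50,50],"slide":[[0,0,0],[0,0,0],[0,0,0],[0,0,0],[0,0,0],[0,0,-0.3],[0,0,-0.6],[0,0,-0.9],[0,0,-0.9],[0,0,-0.9]],"spin":[0,0,0,0,0,0,0,0,0,0]}' 20; python3 -m jog '{"jaw":[50,50,50,50],"slide":[[0,0,-0.3],[0,0,0],[0,0,0],[0,0,0]],"spin":[0,0,0,0]}'
python3 - <<'E'
from h import *
snap('top','t10');snap('wrist','w10');T=np.load('pics/w10.npy')
a=cv2.imread('pics/top0.png').astype(int);b=cv2.imread('pics/t10.png').astype(int)
d=np.abs(a-b).sum(2)[180:275,130:235];print('spanner area diff px',(d>90).sum())
s=env.state();print(s['ee_pos'],s['force'])
# hammer: bright head and handle as seen by the wrist / top camera
im=b.astype(np.uint8);hsv=cv2.cvtColor(im,cv2.COLOR_BGR2HSV)
m=((hsv[...,1]>75)&(hsv[...,2]>110)); m[:, :390]=0;m[:,450:]=0;m[:190]=0
v,u=np.nonzero(m);W=np.array([p2w('top',q,22)[:2] for q in zip(u,v)]);print('handle',len(W),W.min(0).round(),W.max(0).round())
g=cv2.cvtColor(cv2.imread('pics/w10.png'),cv2.COLOR_BGR2GRAY)[:215,200:450]
n,l,st,c=cv2.connectedComponentsWithStats((g>215).astype(np.uint8));i=1+st[1:,4].argmax();q=c[i]+[200,0];print('head centre',p2w('wrist',q,25,T).round(1),st[i])
E
```

```text
time_s: 28.95
ee_pos: [550.7, -271.6, 115.1]
ee_rot: [180.0, -0.0, -8.6]
force: [0.7, -0.5, -0.6]
gripper_width: 50.0
gripper_force: 0.0
time_s: 29.35
ee_pos: [549.7, -271.1, 120.7]
ee_rot: [-179.9, 0.2, -8.6]
force: [-0.1, 0.3, -0.1]
gripper_width: 49.9
gripper_force: 0.0
spanner area diff px 0
[ 549.99883611 -271.22132566  120.94596099] [ 0.57076128 -0.43617526 -0.66743134]
handle 64 [ 389. -262.] [ 515. -233.]
head centre [ 649.3 -327.8   25. ] [    8     0   242   215 22322]
```

```bash
python3 -c "
from workcell import env
print(env.job_done())"
```

```text
the job is handed in; nothing more can be done
None
```

I handed the job in at about 29 s (verdict not shown): the wedge met its stop and three hammer pushes of 16–19 N, measured at the wrist, ended at the same place, and the hammer is back on the bench; I didn't separately measure the 10 N on the section or the first push's peak, and the spanner is untouched.

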